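# Queue the jars in the rail lane and shut the gate

### The job

One jar of balls already stands between the guide rails. Push the other two along the bench, one after the other, into single file behind it so that the row of three is fully home against the end stop, then swing the lane's gate shut behind them. Slide the jars upright without lifting them off the bench, and leave the stamp, micrometer and setting ring where they are.

Things in the scene. Friction and masses are not known exactly. Their poses are not given: they have to be found in the camera images.
- lane: lane fixed to the bench: two parallel guide rails 55 mm apart (clear), each of two round steel bars 8 mm thick centred 14 and 40 mm up (rail tops 44 mm), no floor, aluminium end stop 48 mm high. Origin on the bench, mid-width, at the gate line; +y points into the lane toward the stop, +x to the right looking in. Three jars fully home are centred at y = 125, 77 and 29 mm
- lane_end (a point): middle of the end stop's face, at bench height (lane frame x = 0, y = 149 mm)
- gate_pivot (a point): the gate's upright pivot axis, beside the right-hand rail at the mouth (lane frame x = 50, y = -8 mm), 48 mm above the bench; top of the hub at 60 mm. The aluminium gate arm is 10 mm wide and lies 49 to 58 mm above the bench: it passes over the rails but strikes the jars' lids
- gate_knob (a point): middle of the top of the gate's round black knob, 82 mm above the bench; the knob is 14 mm in diameter, rises 24 mm above the arm and stands 78 mm from the pivot; it can be pinched from above and does not turn on the arm
- gate (a joint): gate angle, rad: 0 = shut at a hard stop (arm along the lane's -x from the pivot, face at lane y = -3 mm), growing as it swings back out of the mouth (counter-clockwise from above); at 1.57 the arm points along the lane's -y. Starts open at 2.0 to 2.8. Light friction, about 0.4 N at the knob; stays where it is left
- jar_a: one of three alike clear jars of steel balls with a dark lid: 48 mm in diameter, 58 mm high, about 0.15 kg, loose, upright on the bench; origin at the centre of its underside. Any one of the three starts in the lane (centred at lane y = 85 to 122 mm), the other two on the bench. Slides (friction about 0.6) without tipping if pushed with the finger tips 8 to 20 mm up
- jar_b: one of three alike clear jars of steel balls with a dark lid: 48 mm in diameter, 58 mm high, about 0.15 kg, loose, upright on the bench; origin at the centre of its underside. Any one of the three starts in the lane (centred at lane y = 85 to 122 mm), the other two on the bench. Slides (friction about 0.6) without tipping if pushed with the finger tips 8 to 20 mm up
- jar_c: one of three alike clear jars of steel balls with a dark lid: 48 mm in diameter, 58 mm high, about 0.15 kg, loose, upright on the bench; origin at the centre of its underside. Any one of the three starts in the lane (centred at lane y = 85 to 122 mm), the other two on the bench. Slides (friction about 0.6) without tipping if pushed with the finger tips 8 to 20 mm up
- rubber_stamp: bystander: stamp with a round knob on a wooden foot, 23x38x57 mm, standing; origin at the centre of its underside
- micrometer: bystander: micrometer lying flat, 40x129x16 mm; origin at the centre of its underside
- master_ring: bystander: knurled setting ring lying flat, 62 mm in diameter, 18 mm high; origin at the centre of its underside
- lane_mouth (a point): middle of the flared mouth, at bench height (lane frame x = 0, y = -56 mm): the rails are parallel from y = -10 mm to the stop, and from there flare outward to 107 mm clear width at this point

How it is judged (in metres and radians):
On the way:
1. all three jars stand upright in single file between the rails, past the gate line, with the gate still open (y of jar_a in the frame of lane between 0.012 and 0.135 m and x of jar_a in the frame of lane between -0.01 and 0.01 m and angle between each of jar_a, jar_b, jar_c's own z axis and vertical below 0.15 rad and linear speed of each of jar_a, jar_b, jar_c below 0.02 m/s and y of jar_b in the frame of lane between 0.012 and 0.135 m and x of jar_b in the frame of lane between -0.01 and 0.01 m and y of jar_c in the frame of lane between 0.012 and 0.135 m and x of jar_c in the frame of lane between -0.01 and 0.01 m and value of joint gate above 1 rad), for 0.2 s.
At the end, for the whole second after the job is handed in: all three jars stand still and upright (within 0.15 rad) between the rails, each centred within 10 mm of the lane's centre line and between 12 and 135 mm past the gate line, and the gate is at rest, shut to within 0.1 rad (y of jar_a in the frame of lane between 0.012 and 0.135 m and x of jar_a in the frame of lane between -0.01 and 0.01 m and angle between each of jar_a, jar_b, jar_c's own z axis and vertical below 0.15 rad and linear speed of each of jar_a, jar_b, jar_c below 0.02 m/s and y of jar_b in the frame of lane between 0.012 and 0.135 m and x of jar_b in the frame of lane between -0.01 and 0.01 m and y of jar_c in the frame of lane between 0.012 and 0.135 m and x of jar_c in the frame of lane between -0.01 and 0.01 m and value of joint gate below 0.1 rad and velocity of joint gate between -0.1 and 0.1 rad/s); the robot touches nothing.
It fails at once if a jar is lifted more than 15 mm off the bench (height (world z) of any of jar_a, jar_b, jar_c above 0.015 m).
It fails at once if a jar is tipped by more than 0.5 rad (angle between any of jar_a, jar_b, jar_c's own z axis and vertical above 0.5 rad).
It fails at once if the stamp, micrometer or setting ring is moved by more than 20 mm (distance of any of rubber_stamp, micrometer, master_ring from where it was at the start of the episode above 0.02 m).
It also fails if it takes over 72 s, if anything falls off the work surface, if the arm or the gripper's body presses on something with over 40 N, if the wrist force passes 120 N, or if a joint passes its speed limit or range.

### The arm

A 6-joint arm with a two-finger parallel gripper is mounted at the origin on a cart in front of the work surface, level with it; the furniture and walls round the work are solid. World frame = base frame: x ahead of the robot, y to its left, z up, the work surface at z = 0. Lengths are in mm, angles in rad, forces in N, time in s.
With the tool pointing down it reaches from about 300 to 775 mm from the base axis. Payload 14.6 kg.
Tool frame: the origin (TCP) lies between the finger pads; the fingertips stand ahead of it and the grasp point (between the pads) lies 11 mm behind it (manip.finger_overhang is the z of the fingertips in the tool frame, in mm); z points along the fingers, y is the line along which they close (so a half turn about z gives the same grasp; the last joint's range is limited). The gripper opens to 94 mm and grips with 3 to 60 N. Pads are 16 mm wide; open, the fingers measure 119 mm over their backs; the gripper's body (75 mm by 177 mm) begins 78 mm behind the grasp point.
Start: joints at [1.069, 0.3, 1.521, -0, 1.321, -0.067], TCP at [231.672, 498.816, 213.446] pointing down, gripper open.
Joint ranges: [-3.03, 3.03], [-0.79, 2.21], [0.23, 2.52], [-1.04, 4.18], [0, 3.07], [-2.55, 2.55]. Speed limits (rad/s): [2.22, 2.22, 2.57, 3.14, 3.14, 3.14].

### API

Orientations are given as [roll, pitch, yaw] about the fixed x, y, z axes, in that order (R = Rz(yaw) Ry(pitch) Rx(roll)).
In Python, from cell import manip gives the robot as it stands.
- The arm moves only by the tool jog_arm, never from a script. Its argument "series" is a list of rows, each a list of 7 numbers: the shift along the world's x, y, z as a fraction of full scale, then the turn, a rotation vector about the world's x, y, z as a fraction of full scale, then the closure, from 0 (fully open) to 1 (shut). In form: [[dx, dy, dz, wx, wy, wz, fingers], ...]. A call has 1 to 8 rows; each row is the pose to reach, as a shift and turn from the pose commanded when the call began; what a row does not reach only later rows make up. Full scale, the value 1, is 120 mm for a shift and 90 degrees for a turn. A row lasts 1/12 s, in which the tool goes at most 41.7 mm and 7.16 degrees, less where a joint would pass 70% of its speed; a pose out of reach is approached as far as the arm can. A call with a number of a shift or a turn outside -1 to 1 is refused whole. A call with a gripper value outside its range is refused whole. The fingers move at their own pace and stop on an object; "grip_force" is the grip in N (left out, the last holds). Time passes only in rows, so rows that repeat a pose let the fingers close. It gives the time, the measured TCP pose, the force, the opening and the grip force at its end, in the units of the state.
- manip.read_state(): the state, without advancing time (a new reading comes with each control period).
- manip.camera(name): name is "side" or "top" or "wrist"; returns a dict with "frame" (480x640x3 uint8, red, green, blue), "vfov" (degrees; the focal length in pixels is half the picture's height over the tangent of half this angle, whatever the lens; pixels are square), "cx", "cy" (the principal point, pixels), "R" (3x3) and "t" (3): a world point X has camera coordinates R X + t; the wrist camera has in their place "hand_eye" (4x4, takes a point from camera to tool coordinates, whose origin is the TCP and whose axes are the flange's). Camera axes: x right, y down, z forward; pixel columns grow to the right and rows downward; lengths in mm; the calibration is good to about 2 mm. A picture is of the moment at which its call begins: read the wrist's pose just before it. There is no depth.
- manip.sign_off(): hands the job in; it is judged then, once.
The state is a dict: "clock": time; "joints": joint angles; "qd": joint speeds; "effort": joint torques, N m; "eef_pos": TCP position; "eef_rot": TCP orientation; "wrist_force": force on the tool from outside, world axes, zero at the start; "moment": the same for the moment, N m; "finger_gap": finger opening in mm; "finger_force": force on a finger pad.
Only numpy, scipy, OpenCV 4.12 (cv2) and the standard library are available. Lean on these libraries where they do the work, as an engineer would, in place of code of your own. Each camera call takes 0.05 s, during which the arm holds its last target. There are 200 camera calls.

## Working session

There is one attempt and no reset: what is moved stays moved. The work goes in short steps, Python scripts to look and compute and a tool call to move; the robot and the scene stay as the last step left them, time stands still between calls to the robot, and variables do not carry over. Pictures are saved under pics/ and viewed, at most 10 in all, crops included, and the job is handed in when it is done.

Besides the shell and the picture viewer there is one more tool, called after "Emit:" as name(argument=value, ...) on one line, values as JSON. jog_arm: Moves the arm, as the interface text tells. Its arguments: {"type":"object","properties":{"series":{"type":"array"},"grip_force":{"type":"number"}},"required":["series"]}

```bash
mkdir -p pics
cat > h.py <<'E'
import numpy as np, cv2
from cell import manip
def save(c,name):
    cv2.imwrite(f'pics/{name}.png',cv2.cvtColor(c['frame'],cv2.COLOR_RGB2BGR))
def ray(c,u,v,z):
    f=240/np.tan(np.radians(c['vfov'])/2)
    R=np.array(c['R']);t=np.array(c['t'])
    d=R.T@np.array([(u-c['cx'])/f,(v-c['cy'])/f,1]);o=-R.T@t
    return (o+d*(z-o[2])/d[2]).round(1)
def proj(c,X):
    f=240/np.tan(np.radians(c['vfov'])/2)
    p=np.array(c['R'])@np.array(X,float)+np.array(c['t'])
    return (p[:2]/p[2]*f+[c['cx'],c['cy']]).round(1)
E
python3 - <<'E'
from h import *
import pickle
c={}
for n in('top','side'):
    c[n]=manip.camera(n);save(c[n],n+'0')
    d=c[n];print(n,d['vfov'],d['cx'],d['cy'],(-np.array(d['R']).T@np.array(d['t'])).round(0), np.array(d['R']).round(2).tolist())
pickle.dump(c,open('c.pkl','wb'))
print(manip.read_state(),manip.finger_overhang)
E
```

```text
top 53.614906286095774 324.1451490132408 242.59938825063543 [ 487.   23. 1038.] [[0.01, -1.0, 0.01], [-0.99, -0.01, -0.13], [0.13, -0.01, -0.99]]
side 46.22358569569787 314.2034024226583 243.84288540860112 [  77. -265. 1184.] [[0.48, -0.88, 0.0], [-0.77, -0.42, -0.48], [0.43, 0.23, -0.87]]
{'clock': 0.1, 'joints': array([ 1.06944884e+00,  3.00426723e-01,  1.52149053e+00,  1.79315314e-05,
        1.32069517e+00, -6.66159575e-02]), 'qd': array([ 0.0014333 , -0.00084584, -0.00074651,  0.00041874, -0.00032321,
       -0.00101191]), 'effort': array([ 3.26100366e-03, -5.32640612e+01, -3.53286624e+01,  7.10296654e-02,
        2.35092145e-02, -8.70441954e-05]), 'eef_pos': array([231.54489877, 498.64909462, 212.9489709 ]), 'eef_rot': array([-3.14057630e+00, -8.52135548e-05,  2.70685663e+00]), 'wrist_force': array([ 0.19922989, -0.08730843,  0.06029065]), 'moment': array([-0.0073812 , -0.00037573,  0.0276786 ]), 'finger_force': 0.0, 'finger_gap': 93.93188540211204} 8.0
```

View pics/top0.png

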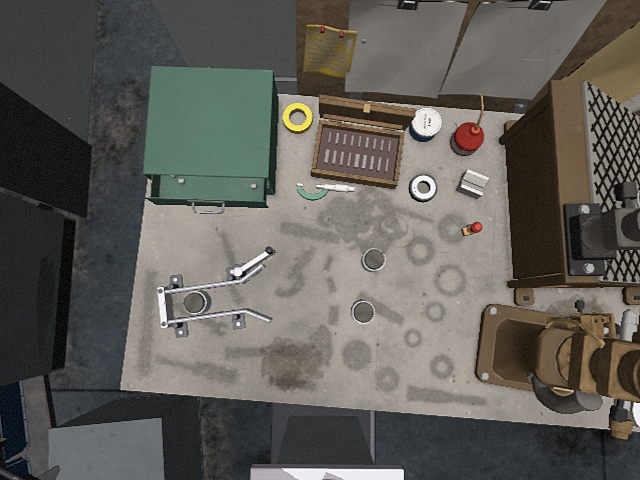

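View pics/side0.png

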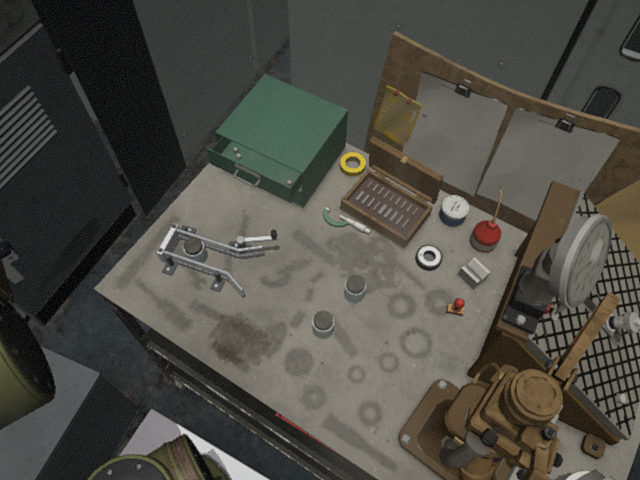

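The top view shows the lane at left: stop near (163,307), mouth near (265,290), and gate knob near (270,251) on the upper rail's side. One jar is in the lane near (195,302), and the loose jars are at (373,260) and (363,312). The stamp, micrometer and ring are all well clear, at (472,229), (325,190) and (423,187). The side view agrees.

Run:
```python
from h import *
import pickle
c=pickle.load(open('c.pkl','rb'))
t=c['top'];f=t['frame']
print(proj(t,[231,498,213]),proj(t,[0,0,0]))
for n,u,v,z in [('lid1',373,260,58),('lid2',363,312,58),('lidlane',195,302,58),('knob',270,251,82),('stop',163,307,48),('stamp',472,229,40),('ring',423,187,18)]: print(n,ray(t,u,v,z))
a=cv2.cvtColor(f[225:345,140:300],cv2.COLOR_RGB2BGR);cv2.imwrite('pics/crop1.png',cv2.resize(a,None,fx=5,fy=5,interpolation=cv2.INTER_CUBIC))
s=c['side']['frame']
a=cv2.cvtColor(f[235:340,335:405],cv2.COLOR_RGB2BGR);a=cv2.resize(a,None,fx=5,fy=5,interpolation=cv2.INTER_CUBIC)
b=cv2.cvtColor(s[270:345,300:375],cv2.COLOR_RGB2BGR);b=cv2.resize(b,None,fx=5,fy=5,interpolation=cv2.INTER_CUBIC)
o=np.zeros((525,730,3),np.uint8);o[:,:350]=a;o[:375,352:727]=b;cv2.imwrite('pics/crop2.png',o)
```

```text
[ 26.2 458. ] [325.9 544.9]
lid1 [578.1 -91.   58. ]
lid2 [471.2 -70.2  58. ]
lidlane [487.9 272.8  58. ]
knob [591.7 120.3  82. ]
stop [477.1 340.5  48. ]
stamp [ 648.7 -305.    40. ]
ring [ 744.6 -206.5   18. ]
```

View pics/crop1.png

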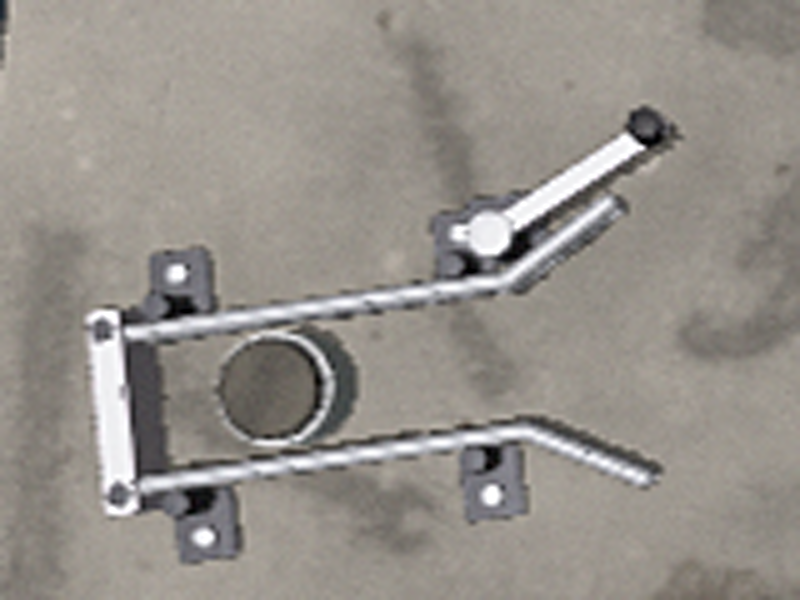

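View pics/crop2.png

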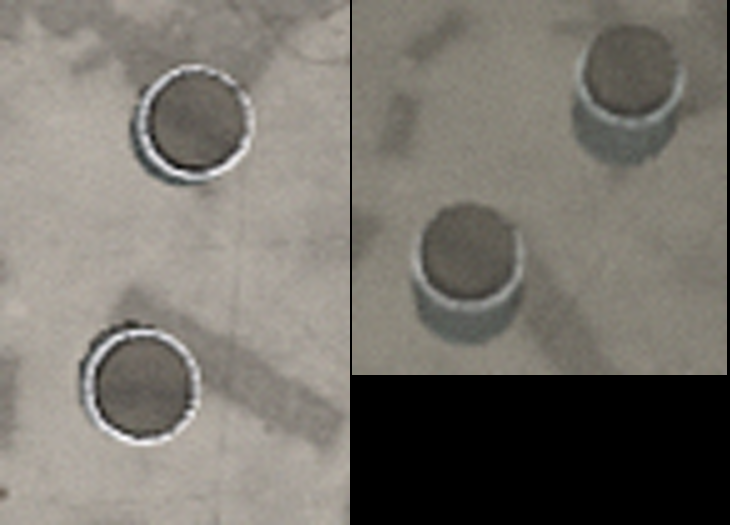

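Crop 1 (×5, offset 140,225) shows the hub at (490,232), the knob at (647,125), the rail kinks at (507,283) and (530,428), the rails' stop ends at (130,332) and (140,487), and the lane lid at (273,388). Crop 2 shows the loose lids at (197,122) and (143,385).

```bash
cat > m.py <<'E'
from h import *
import pickle
from scipy.optimize import least_squares
c=pickle.load(open('c.pkl','rb'));t=c['top']
P=lambda u,v:(140+(u-2)/5,225+(v-2)/5)
obs=[((31.5,-10,44),P(507,283)),((-31.5,-10,44),P(530,428)),((50,-8,60),P(490,232))]
lin=[((31.5),P(130,332)),((31.5),P(320,307)),((-31.5),P(140,487)),((-31.5),P(340,456))]
def W(p,q): 
    C,S=np.cos(p[2]),np.sin(p[2]); return np.array([p[0]+C*q[0]-S*q[1],p[1]+S*q[0]+C*q[1],q[2]])
def L(p,w):
    d=np.array(w[:2])-p[:2];C,S=np.cos(p[2]),np.sin(p[2]);return np.array([C*d[0]+S*d[1],-S*d[0]+C*d[1]])
def res(p):
    r=[]
    for q,(u,v) in obs: r+=list(L(p,ray(t,u,v,q[2]))-np.array(q[:2]))
    for x,(u,v) in lin: r.append(L(p,ray(t,u,v,44))[0]-x)
    return np.array(r)
s=least_squares(res,[500,180,0]);p=s.x
E
python3 - <<'E'
from m import *
print('lane',p,'res',res(p).round(1))
k=ray(t,*P(647,125),82);lk=L(p,k)
print('knob',k,lk,np.hypot(*(lk-[50,-8])),'ang',np.arctan2(-(lk[1]+8),-(lk[0]-50)) , 'hubw',W(p,(50,-8,60)))
print('lanejar',L(p,ray(t,*P(273,388),58)))
for n,u,v in [('J1',335+195/5,235+120/5),('J2',335+141/5,235+383/5)]:
    w=ray(t,u,v,58);print(n,w,L(p,w))
print('mouth',W(p,(0,-56,0)),'yend',W(p,(0,149,0)),'stop top',L(p,ray(t,*P(110,412),48)))
E
```

```text
lane [5.01016323e+02 1.87409248e+02 1.55452876e-01] res [-1.7  0.8  0.6 -1.4  0.4  0.6  0.6 -0.4 -0.1  0.6]
knob [594.6 122.3  82. ] [ 82.3744954  -78.81345872] 77.86304571393734 ang 1.9996050568892498 hubw [551.65201905 187.24709247  60.        ]
lanejar [ 0.11522659 88.03447413]
J1 [580.2 -93.1  58. ] [  34.79828753 -289.38654447]
J2 [472.  -70.6  58. ] [ -68.61336489 -250.4055216 ]
mouth [509.6866648  132.08452326   0.        ] yend [477.94702105 334.6125337    0.        ] stop top [  0.40945754 157.72933354]
```

```bash
cat > go.py <<'E'
from m import *
import sys
# usage: go.py x y z heading(deg ccw from lane +y)  -> shift and turn in fractions from the current pose
x,y,z,h=map(float,sys.argv[1:5])
s=manip.read_state();e=s['eef_pos'];w=W(p,(x,y,z))
yaw=p[2]+np.pi/2+np.radians(h)
d=(yaw-s['eef_rot'][2]+np.pi)%(2*np.pi)-np.pi
print('lane now',L(p,e).round(1),e.round(1),'tgt',w.round(1),'shift',((w-e)/120).round(3),'turn',round(d/(np.pi/2),3),'gap',s['finger_gap'].round(1),'F',s['wrist_force'].round(1),'t',s['clock'])
E
python3 go.py 42.8 -333.3 120 10
```

```text
Traceback (most recent call last):
  File "go.py", line 8, in <module>
    print('lane now',L(p,e).round(1),e.round(1),'tgt',w.round(1),'shift',((w-e)/120).round(3),'turn',round(d/(np.pi/2),3),'gap',s['finger_gap'].round(1),'F',s['wrist_force'].round(1),'t',s['clock'])
                                                                                                                                ^^^^^^^^^^^^^^^^^^^^^
AttributeError: 'float' object has no attribute 'round'
```

```bash
sed -i "s/s\['finger_gap'\].round(1)/round(s['finger_gap'],1)/" go.py; python3 go.py 42.8 -333.3 120 10
```

```text
lane now [-218.   349.2] [231.5 498.6 212.9] tgt [ 594.9 -135.2  120. ] shift [ 3.028 -5.282 -0.775] turn -0.513 gap 93.9 F [ 0.2 -0.1  0.1] t 0.1
```

Emit:
jog_arm(series=[[0.5,-0.88,0,0,0,-0.1,0.79],[0.5,-0.88,0,0,0,-0.1,0.79],[0.5,-0.88,0,0,0,-0.1,0.79],[0.5,-0.88,0,0,0,-0.1,0.79]])

```text
clock: 0.43
eef_pos: [293.8, 389.2, 213.4]
eef_rot: [-3.141, 0.001, 2.546]
wrist_force: [-1.1, 0.8, -1.2]
finger_gap: 70.8
finger_force: 0.0
```

Emit:
jog_arm(series=[[0.5,-0.88,0,0,0,-0.1,0.79],[0.5,-0.88,0,0,0,-0.1,0.79],[0.5,-0.88,0,0,0,-0.1,0.79],[0.5,-0.88,0,0,0,-0.1,0.79]])

```text
clock: 0.77
eef_pos: [353.8, 283.6, 213.4]
eef_rot: [-3.141, 0.001, 2.388]
wrist_force: [0.1, 1.8, 0.2]
finger_gap: 44.3
finger_force: 0.0
```

Emit:
jog_arm(series=[[0.5,-0.88,0,0,0,-0.1,0.79],[0.5,-0.88,0,0,0,-0.1,0.79],[0.5,-0.88,0,0,0,-0.1,0.79],[0.5,-0.88,0,0,0,-0.1,0.79]])

```text
clock: 1.1
eef_pos: [413.7, 178.0, 213.3]
eef_rot: [-3.141, 0.001, 2.231]
wrist_force: [-0.8, 0.1, 0.4]
finger_gap: 20.2
finger_force: 0.0
```

Emit:
jog_arm(series=[[0.5,-0.88,0,0,0,-0.1,0.79],[0.5,-0.88,0,0,0,-0.1,0.79],[0.5,-0.88,0,0,0,-0.1,0.79],[0.5,-0.88,0,0,0,-0.1,0.79]])

```text
clock: 1.43
eef_pos: [473.6, 72.5, 213.1]
eef_rot: [-3.141, 0.001, 2.075]
wrist_force: [-0.2, 0.2, -0.3]
finger_gap: 19.7
finger_force: 0.0
```

Emit:
jog_arm(series=[[0.5,-0.88,0,0,0,-0.1,0.79],[0.5,-0.88,0,0,0,-0.1,0.79],[0.5,-0.88,0,0,0,-0.1,0.79],[0.5,-0.88,0,0,0,-0.1,0.79]])

```text
clock: 1.77
eef_pos: [533.5, -33.0, 212.7]
eef_rot: [-3.141, 0.0, 1.918]
wrist_force: [-0.6, 0.4, -0.3]
finger_gap: 19.8
finger_force: 0.0
```

```bash
python3 go.py 42.8 -333.3 120 10
```

```text
lane now [  -2.  -222.8] [533.5 -33.  212.7] tgt [ 594.9 -135.2  120. ] shift [ 0.512 -0.852 -0.773] turn -0.011 gap 19.8 F [-0.6  0.4 -0.3] t 1.7667
```

Emit:
jog_arm(series=[[0.51,-0.85,0,0,0,-0.01,0.79],[0.51,-0.85,0,0,0,-0.01,0.79],[0.51,-0.85,0,0,0,-0.01,0.79],[0.51,-0.85,-0.8,0,0,-0.01,0.79],[0.51,-0.85,-0.8,0,0,-0.01,0.79],[0.51,-0.85,-0.8,0,0,-0.01,0.79],[0.51,-0.85,-0.8,0,0,-0.01,0.79]])

```text
clock: 2.35
eef_pos: [591.3, -129.8, 114.1]
eef_rot: [-3.136, -0.004, 1.906]
wrist_force: [-0.8, 0.1, 0.8]
finger_gap: 20.1
finger_force: 0.0
```

```bash
python3 go.py 42.8 -333.3 20 10
python3 - <<'E'
from h import *
c=manip.camera('top');s=manip.camera('side')
a=c['frame'][200:360,300:460];b=s['frame'][230:390,260:420]
o=cv2.resize(np.hstack([a,b]),(800,400),interpolation=cv2.INTER_CUBIC);save({'frame':o},'pre1')
E
```

```text
lane now [  40.1 -327.4] [ 591.3 -129.8  114.1] tgt [ 594.9 -135.2   20. ] shift [ 0.03  -0.045 -0.784] turn -0.004 gap 20.1 F [-0.8  0.1  0.8] t 2.35
```

View pics/pre1.png

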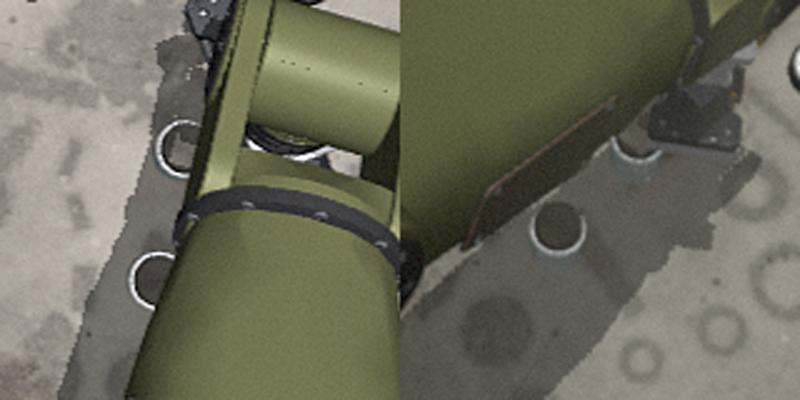

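The jars are untouched, and the fingers are behind jar 1, beyond its right edge. Lowering now.

Emit:
jog_arm(series=[[0.02,-0.03,-0.4,0,0,0,0.79],[0.02,-0.03,-0.6,0,0,0,0.79],[0.02,-0.03,-0.81,0,0,0,0.79],[0.02,-0.03,-0.81,0,0,0,0.79],[0.02,-0.03,-0.81,0,0,0,0.79]])

```text
clock: 2.87
eef_pos: [596.2, -134.6, 22.2]
eef_rot: [3.14, 0.001, 1.906]
wrist_force: [0.9, 1.1, 1.4]
finger_gap: 19.9
finger_force: 0.0
```

```bash
python3 go.py 5.2 -119.3 20 10
```

```text
lane now [  44.2 -332.9] [ 596.2 -134.6   22.2] tgt [524.6  70.4  20. ] shift [-0.597  1.708 -0.019] turn -0.003 gap 19.9 F [0.9 1.1 1.4] t 2.8667
```

Emit:
jog_arm(series=[[-0.02,0.06,0,0,0,0,0.79],[-0.05,0.15,-0.01,0,0,0,0.79],[-0.09,0.26,-0.01,0,0,0,0.79],[-0.13,0.38,-0.01,0,0,0,0.79],[-0.17,0.5,-0.01,0,0,0,0.79],[-0.21,0.61,-0.01,0,0,0,0.79],[-0.25,0.73,-0.01,0,0,0,0.79],[-0.3,0.85,-0.01,0,0,0,0.79]])

```text
clock: 3.53
eef_pos: [558.9, -31.2, 19.3]
eef_rot: [3.141, 0.0, 1.906]
wrist_force: [2.3, -3.0, 2.6]
finger_gap: 19.5
finger_force: 1.5
```

Emit:
jog_arm(series=[[-0.04,0.11,0,0,0,0,0.79],[-0.08,0.22,0,0,0,0,0.79],[-0.12,0.33,0,0,0,0,0.79],[-0.16,0.45,0,0,0,0,0.79],[-0.2,0.57,0,0,0,0,0.79],[-0.24,0.68,0,0,0,0,0.79],[-0.27,0.77,0,0,0,0,0.79],[-0.3,0.85,0,0,0,0,0.79]])

```text
clock: 4.2
eef_pos: [522.8, 70.4, 19.0]
eef_rot: [-3.141, -0.0, 1.906]
wrist_force: [1.5, -2.2, 1.9]
finger_gap: 19.6
finger_force: 1.4
```

```bash
python3 - <<'E'
from h import *
c=manip.camera('top');s=manip.camera('side')
a=c['frame'][210:370,160:320];b=s['frame'][200:360,180:340]
o=cv2.resize(np.hstack([a,b]),(800,400),interpolation=cv2.INTER_CUBIC);save({'frame':o},'push1')
E
python3 go.py 0 -100 20 0
```

```text
lane now [   3.1 -118.7] [522.5  70.6  18.8] tgt [516.5  88.6  20. ] shift [-0.05  0.15  0.01] turn -0.115 gap 19.5 F [-0.1 -0.2 -0.1] t 4.3
```

View pics/push1.png

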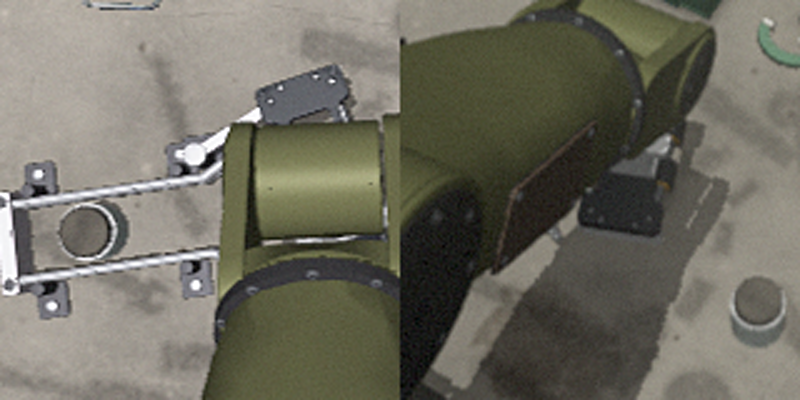

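```bash
python3 go.py 0 -88 20 0; python3 go.py 0 -4 20 0
```

```text
lane now [   3.1 -118.7] [522.5  70.6  18.8] tgt [514.6 100.5  20. ] shift [-0.065  0.249  0.01 ] turn -0.115 gap 19.5 F [-0.1 -0.2 -0.1] t 4.3
lane now [   3.1 -118.7] [522.5  70.6  18.8] tgt [501.6 183.5  20. ] shift [-0.174  0.94   0.01 ] turn -0.115 gap 19.5 F [-0.1 -0.2 -0.1] t 4.3
```

Emit:
jog_arm(series=[[-0.02,0.06,0,0,0,-0.03,0.79],[-0.04,0.12,0,0,0,-0.06,0.79],[-0.055,0.18,0,0,0,-0.09,0.79],[-0.065,0.25,0,0,0,-0.115,0.79],[-0.08,0.33,0,0,0,-0.115,0.79],[-0.09,0.41,0,0,0,-0.115,0.79],[-0.105,0.5,0,0,0,-0.115,0.79],[-0.115,0.57,0,0,0,-0.115,0.79]])

```text
clock: 4.97
eef_pos: [509.2, 138.7, 18.9]
eef_rot: [-3.141, -0.0, 1.726]
wrist_force: [0.4, -1.4, 0.8]
finger_gap: 19.9
finger_force: 0.5
```

Emit:
jog_arm(series=[[-0.01,0.07,0,0,0,0,0.79],[-0.02,0.14,0,0,0,0,0.79],[-0.03,0.21,0,0,0,0,0.79],[-0.045,0.28,0,0,0,0,0.79],[-0.055,0.34,0,0,0,0,0.79],[-0.06,0.37,0,0,0,0,0.79],[-0.06,0.37,0,0,0,0,0.79]])

```text
clock: 5.55
eef_pos: [502.1, 182.8, 19.0]
eef_rot: [3.142, -0.0, 1.726]
wrist_force: [0.2, -0.2, -0.1]
finger_gap: 19.7
finger_force: 0.0
```

```bash
python3 go.py 0 -60 20 0
```

```text
lane now [ 0.4 -4.7] [502.1 182.8  19. ] tgt [510.3 128.1  20. ] shift [ 0.068 -0.455  0.008] turn 0.0 gap 19.7 F [ 0.2 -0.2 -0.1] t 5.55
```

Emit:
jog_arm(series=[[0.05,-0.3,0,0,0,0,0.79],[0.1,-0.6,0,0,0,0,0.79],[0.14,-0.9,0,0,0,0,0.79],[0.14,-0.9,0.35,0,0,0,0.79],[0.14,-0.9,0.7,0,0,0,0.79],[0.14,-0.9,1,0,0,0,0.79],[0.14,-0.9,1,0,0,0,0.79]])

```text
clock: 6.13
eef_pos: [521.9, 73.7, 146.2]
eef_rot: [3.131, 0.001, 1.724]
wrist_force: [-0.1, -0.5, 0.9]
finger_gap: 19.6
finger_force: 0.0
```

```bash
python3 - <<'E'
import numpy as np
d=np.array([0,-90])-np.array([-68.6,-250.4]);u=d/np.hypot(*d);print('heading',np.degrees(np.arctan2(-u[0],u[1])),'start',np.array([-68.6,-250.4])-46*u,'end',np.array([0,-90])-29.8*u)
E
python3 go.py -86.7 -292.7 139 -23.2;python3 - <<'E'
from m import *
c=manip.camera('side');s=manip.camera('top')
b=c['frame'][210:290,140:260];a=s['frame'][260:340,150:270]
o=cv2.resize(np.hstack([a,b]),(800,267),interpolation=cv2.INTER_CUBIC);save({'frame':o},'lane1')
E
```

```text
heading -23.155465593662154 start [ -86.68845913 -292.69429803] end [ -11.7181757 -117.3993496]
lane now [   3.  -115.6] [521.9  73.7 146.2] tgt [ 460.7 -115.2  139. ] shift [-0.51  -1.574 -0.06 ] turn -0.256 gap 19.6 F [-0.1 -0.5  0.9] t 6.1333
```

View pics/lane1.png

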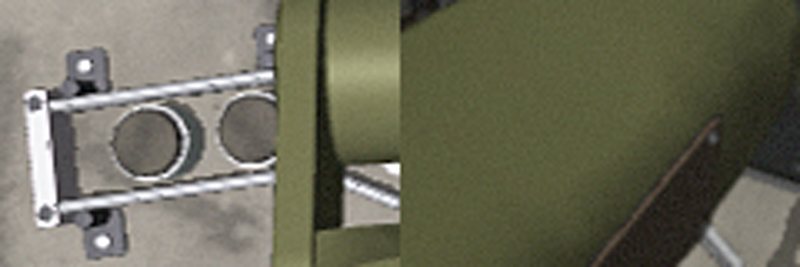

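Jar 1 is in the lane behind the first, at about (250,127) in the crop. Moving to jar 2.

Emit:
jog_arm(series=[[-0.25,-0.79,0,0,0,-0.13,0.79],[-0.25,-0.79,0,0,0,-0.13,0.79],[-0.25,-0.79,0,0,0,-0.13,0.79],[-0.25,-0.79,0,0,0,-0.13,0.79]])

```text
clock: 6.57
eef_pos: [487.6, -23.3, 137.5]
eef_rot: [-3.139, 0.0, 1.518]
wrist_force: [-0.2, 1.5, 0.0]
finger_gap: 19.5
finger_force: 0.0
```

Emit:
jog_arm(series=[[-0.25,-0.79,0,0,0,-0.13,0.79],[-0.25,-0.79,0,0,0,-0.13,0.79],[-0.25,-0.79,0,0,0,-0.13,0.79],[-0.25,-0.79,0,0,0,-0.13,0.79],[-0.25,-0.79,0,0,0,-0.13,0.79]])

```text
clock: 6.98
eef_pos: [458.8, -115.5, 138.0]
eef_rot: [-3.14, -0.0, 1.316]
wrist_force: [0.5, -0.5, 0.3]
finger_gap: 19.6
finger_force: 0.0
```

```bash
python3 go.py -86.7 -292.7 20 -23.2
```

```text
lane now [ -88.6 -292.7] [ 458.8 -115.5  138. ] tgt [ 460.7 -115.2   20. ] shift [ 0.016  0.003 -0.984] turn 0.004 gap 19.6 F [ 0.5 -0.5  0.3] t 6.9833
```

Emit:
jog_arm(series=[[0.02,0,-0.3,0,0,0,0.79],[0.02,0,-0.6,0,0,0,0.79],[0.02,0,-0.8,0,0,0,0.79],[0.02,0,-0.98,0,0,0,0.79],[0.02,0,-0.98,0,0,0,0.79],[0.02,0,-0.98,0,0,0,0.79]])

```text
clock: 7.48
eef_pos: [461.3, -114.3, 20.8]
eef_rot: [-3.139, -0.0, 1.318]
wrist_force: [0.4, -0.6, 0.6]
finger_gap: 19.8
finger_force: 0.0
```

```bash
python3 go.py -11.7 -117.4 20 -23.2
```

```text
lane now [ -86. -292.] [ 461.3 -114.3   20.8] tgt [507.6  69.6  20. ] shift [ 0.386  1.533 -0.007] turn 0.002 gap 19.8 F [ 0.4 -0.6  0.6] t 7.4833
```

Emit:
jog_arm(series=[[0.015,0.06,0,0,0,0,0.79],[0.04,0.15,0,0,0,0,0.79],[0.065,0.25,0,0,0,0,0.79],[0.09,0.36,0,0,0,0,0.79],[0.12,0.47,0,0,0,0,0.79],[0.145,0.57,0,0,0,0,0.79],[0.17,0.67,0,0,0,0,0.79],[0.195,0.77,0,0,0,0,0.79]])

```text
clock: 8.15
eef_pos: [485.7, -21.6, 22.8]
eef_rot: [3.139, -0.0, 1.317]
wrist_force: [-0.8, -1.1, 0.6]
finger_gap: 19.8
finger_force: 0.6
```

Emit:
jog_arm(series=[[0.025,0.1,0,0,0,0,0.79],[0.05,0.2,0,0,0,0,0.79],[0.075,0.3,0,0,0,0,0.79],[0.1,0.4,0,0,0,0,0.79],[0.125,0.5,0,0,0,0,0.79],[0.15,0.6,0,0,0,0,0.79],[0.17,0.68,0,0,0,0,0.79],[0.19,0.76,0,0,0,0,0.79]])

```text
clock: 8.82
eef_pos: [508.0, 69.0, 21.7]
eef_rot: [3.141, 0.0, 1.317]
wrist_force: [-0.9, -4.8, 4.3]
finger_gap: 19.7
finger_force: 2.5
```

```bash
python3 go.py 0 -80 19 0;python3 go.py 0 -35 19 0;python3 go.py 0 -2 19 0
```

```text
lane now [ -11.4 -118.1] [508.   69.   21.7] tgt [513.4 108.4  19. ] shift [ 0.045  0.328 -0.022] turn 0.261 gap 19.7 F [-0.9 -4.8  4.3] t 8.8167
lane now [ -11.4 -118.1] [508.   69.   21.7] tgt [506.4 152.8  19. ] shift [-0.013  0.699 -0.022] turn 0.261 gap 19.7 F [-0.9 -4.8  4.3] t 8.8167
lane now [ -11.4 -118.1] [508.   69.   21.7] tgt [501.3 185.4  19. ] shift [-0.056  0.97  -0.022] turn 0.261 gap 19.7 F [-0.9 -4.8  4.3] t 8.8167
```

Emit:
jog_arm(series=[[0.015,0.045,0,0,0,0.045,0.79],[0.027,0.09,0,0,0,0.09,0.79],[0.037,0.14,-0.01,0,0,0.135,0.79],[0.043,0.2,-0.02,0,0,0.18,0.79],[0.046,0.26,-0.02,0,0,0.225,0.79],[0.045,0.33,-0.02,0,0,0.26,0.79],[0.035,0.4,-0.02,0,0,0.26,0.79],[0.025,0.47,-0.02,0,0,0.26,0.79]])

```text
clock: 9.48
eef_pos: [510.6, 125.2, 19.0]
eef_rot: [-3.142, -0.0, 1.723]
wrist_force: [0.7, -2.7, 1.7]
finger_gap: 19.8
finger_force: 1.4
```

```bash
python3 go.py 0 -2 19 0
python3 - <<'E'
from m import *
s=manip.camera('top')
a=s['frame'][230:350,140:300]
o=cv2.resize(a,(640,480),interpolation=cv2.INTER_CUBIC);save({'frame':o},'lane2')
E
```

```text
lane now [ -0.1 -62.9] [510.6 125.2  19. ] tgt [501.3 185.4  19. ] shift [-0.077  0.502  0.   ] turn 0.002 gap 19.8 F [ 0.7 -2.7  1.7] t 9.4833
```

View pics/lane2.png

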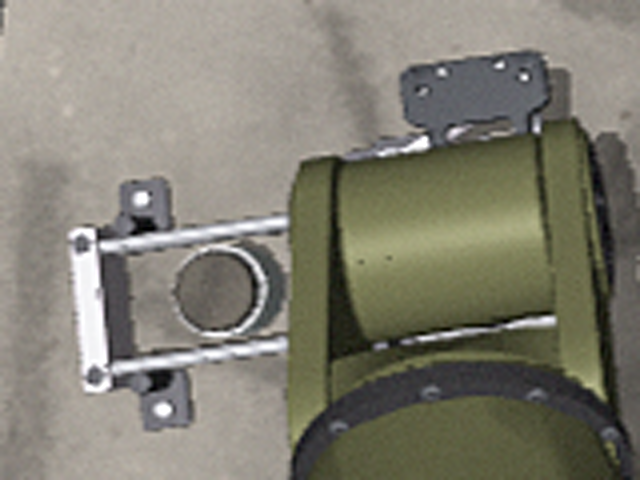

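The arm hides jar 2, but the push force shows contact. Pushing on.

Emit:
jog_arm(series=[[-0.01,0.06,0,0,0,0,0.79],[-0.02,0.13,0,0,0,0,0.79],[-0.03,0.2,0,0,0,0,0.79],[-0.04,0.27,0,0,0,0,0.79],[-0.05,0.33,0,0,0,0,0.79],[-0.06,0.39,0,0,0,0,0.79],[-0.065,0.42,0,0,0,0,0.79],[-0.07,0.44,0,0,0,0,0.79]])

```text
clock: 10.2
eef_pos: [502.1, 177.8, 19.0]
eef_rot: [-3.142, 0.0, 1.725]
wrist_force: [0.2, -2.7, 0.3]
finger_gap: 19.8
finger_force: 1.3
```

Emit:
jog_arm(series=[[-0.002,0.015,0,0,0,0,0.79],[-0.004,0.03,0,0,0,0,0.79],[-0.006,0.04,0,0,0,0,0.79],[-0.008,0.05,0,0,0,0,0.79]])

```text
clock: 10.53
eef_pos: [501.3, 183.2, 19.0]
eef_rot: [-3.142, -0.0, 1.725]
wrist_force: [0.8, -2.8, -0.3]
finger_gap: 19.6
finger_force: 1.2
```

```bash
python3 go.py 0 1 19 0
```

```text
lane now [-0.4 -4.3] [501.3 183.2  19. ] tgt [500.9 188.4  19. ] shift [-0.004  0.044 -0.   ] turn 0.001 gap 19.6 F [ 0.8 -2.8 -0.3] t 10.5333
```

Emit:
jog_arm(series=[[-0.002,0.012,0,0,0,0,0.79],[-0.003,0.02,0,0,0,0,0.79]])

```text
clock: 10.7
eef_pos: [500.9, 185.6, 19.0]
eef_rot: [-3.142, -0.0, 1.725]
wrist_force: [-0.2, -3.1, 0.3]
finger_gap: 19.8
finger_force: 1.2
```

Emit:
jog_arm(series=[[-0.002,0.01,0,0,0,0,0.79],[-0.002,0.015,0,0,0,0,0.79]])

```text
clock: 10.87
eef_pos: [500.7, 187.5, 19.0]
eef_rot: [-3.142, 0.0, 1.725]
wrist_force: [0.2, -2.8, 0.4]
finger_gap: 19.6
finger_force: 1.2
```

Emit:
jog_arm(series=[[-0.001,0.008,0,0,0,0,0.79],[-0.002,0.015,0,0,0,0,0.79]])

```text
clock: 11.03
eef_pos: [500.5, 189.3, 19.1]
eef_rot: [-3.142, -0.0, 1.725]
wrist_force: [0.6, -3.5, 0.2]
finger_gap: 19.7
finger_force: 1.2
```

Emit:
jog_arm(series=[[-0.001,0.008,0,0,0,0,0.79],[-0.002,0.015,0,0,0,0,0.79]])

```text
clock: 11.2
eef_pos: [500.3, 190.8, 19.1]
eef_rot: [-3.142, 0.001, 1.725]
wrist_force: [2.6, -10.4, 1.2]
finger_gap: 19.3
finger_force: 4.2
```

Force has jumped to 10 N, so the row is home. Retreating, then on to the gate knob.

Emit:
jog_arm(series=[[0.04,-0.25,0,0,0,0,0.79],[0.09,-0.58,0,0,0,0,0.79],[0.14,-0.9,0,0,0,0,0.79],[0.14,-0.9,0.35,0,0,0,0.79],[0.14,-0.9,0.7,0,0,0,0.79],[0.14,-0.9,1,0,0,0,0.79],[0.14,-0.9,1,0,0,0,0.79],[0.14,-0.9,1,0,0,0,0.79]])

```text
clock: 11.87
eef_pos: [517.9, 83.3, 140.8]
eef_rot: [3.138, -0.0, 1.725]
wrist_force: [-0.9, -0.0, -1.4]
finger_gap: 19.9
finger_force: 0.0
```

```bash
python3 go.py 82.4 -78.8 120 24.6
```

```text
lane now [   0.5 -105.4] [517.9  83.3 140.8] tgt [594.6 122.3 120. ] shift [ 0.64   0.325 -0.174] turn 0.274 gap 19.9 F [-0.9 -0.  -1.4] t 11.8667
```

Emit:
jog_arm(series=[[0.3,0.15,0,0,0,0.07,0.68],[0.64,0.32,0,0,0,0.14,0.68],[0.64,0.325,-0.1,0,0,0.21,0.68],[0.64,0.325,-0.16,0,0,0.274,0.68],[0.64,0.325,-0.16,0,0,0.274,0.68],[0.64,0.325,-0.16,0,0,0.274,0.68]])

```text
clock: 12.37
eef_pos: [593.0, 122.2, 118.3]
eef_rot: [-3.139, -0.001, 2.152]
wrist_force: [-0.5, -0.9, -0.4]
finger_gap: 30.2
finger_force: 0.0
```

```bash
python3 go.py 82.4 -78.8 72 24.6
python3 - <<'E'
from m import *
from scipy.spatial.transform import Rotation as Ro
st=manip.read_state();w=manip.camera('wrist');s=manip.camera('top')
f=240/np.tan(np.radians(w['vfov'])/2);H=np.array(w['hand_eye'])
R=Ro.from_euler('xyz',st['eef_rot']).as_matrix()
def pw(X):
    q=R.T@(np.array(X)-st['eef_pos']);c=np.linalg.inv(H)@[*q,1];return (c[:2]/c[2]*f+[w['cx'],w['cy']]).round(0)
print('knob exp',pw(ray(t,*P(647,125),82)),'hub exp',pw(W(p,(50,-8,60))))
a=cv2.resize(w['frame'],(480,360));b=cv2.resize(s['frame'][240:345,145:250],(315,315),interpolation=cv2.INTER_CUBIC)
o=np.zeros((360,800,3),np.uint8);o[:,:480]=a;o[:315,485:]=b;save({'frame':o},'knob')
E
```

```text
lane now [ 80.8 -78.7] [593.  122.2 118.3] tgt [594.6 122.3  72. ] shift [ 0.013  0.001 -0.385] turn 0.002 gap 30.2 F [-0.5 -0.9 -0.4] t 12.3667
knob exp [323. 263.] hub exp [323. 137.]
```

View pics/knob.png

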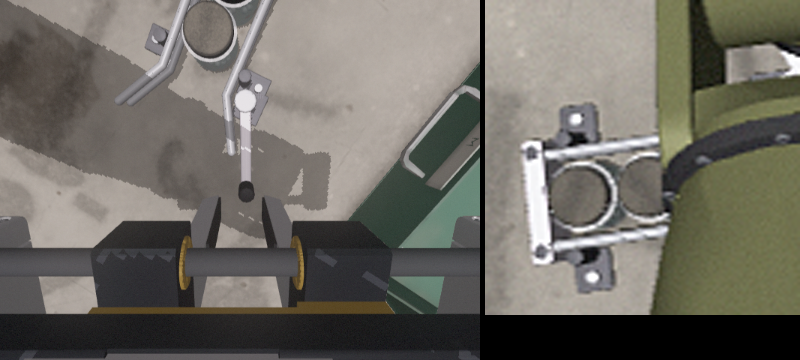

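The wrist view shows jars in the lane and the gate arm below. The knob is at (246,187), about midway between the fingers, and the hub at (244,100). The lane jars are at their home positions. Next I'll work out the gate arc.

Run:
```python
from m import *
r=75
th0=2.0
Q=lambda th:W(p,(50-r*np.cos(th),-8-r*np.sin(th),74))
print('first shift',((Q(2.0)-np.array([593,122.2,118.3]))/120).round(3))
for a,n in((2.0,8),(1.2,8),(.4,4)):
    print([[*((Q(a-.1*i)-Q(a))/120).round(3)[:2],round(-.1*i/1.5708,3)] for i in range(1,n+1)])
print(Q(0),((Q(-.03)-Q(0))/120).round(3))
```

```text
first shift [ 0.     0.021 -0.369]
[[np.float64(-0.054), np.float64(-0.032), -0.064], [np.float64(-0.11), np.float64(-0.058), -0.127], [np.float64(-0.169), np.float64(-0.079), -0.191], [np.float64(-0.23), np.float64(-0.093), -0.255], [np.float64(-0.292), np.float64(-0.102), -0.318], [np.float64(-0.355), np.float64(-0.104), -0.382], [np.float64(-0.417), np.float64(-0.1), -0.446], [np.float64(-0.478), np.float64(-0.089), -0.509]]
[[np.float64(-0.06), np.float64(0.016), -0.064], [np.float64(-0.119), np.float64(0.039), -0.127], [np.float64(-0.174), np.float64(0.067), -0.191], [np.float64(-0.227), np.float64(0.1), -0.255], [np.float64(-0.276), np.float64(0.139), -0.318], [np.float64(-0.321), np.float64(0.182), -0.382], [np.float64(-0.362), np.float64(0.23), -0.446], [np.float64(-0.397), np.float64(0.281), -0.509]]
[[np.float64(-0.03), np.float64(0.055), -0.064], [np.float64(-0.055), np.float64(0.112), -0.127], [np.float64(-0.074), np.float64(0.172), -0.191], [np.float64(-0.086), np.float64(0.233), -0.255]]
[477.55640548 175.63502769  74.        ] [-0.003  0.019  0.   ]
```

Emit:
jog_arm(series=[[0,0.02,-0.15,0,0,0,0.68],[0,0.02,-0.3,0,0,0,0.68],[0,0.02,-0.37,0,0,0,0.68],[0,0.02,-0.37,0,0,0,0.68],[0,0.02,-0.37,0,0,0,0.78],[0,0.02,-0.37,0,0,0,0.78],[0,0.02,-0.37,0,0,0,0.78]], grip_force=5)

```text
clock: 13.05
eef_pos: [594.3, 124.4, 76.6]
eef_rot: [3.14, 0.001, 2.155]
wrist_force: [0.2, 1.3, -0.1]
finger_gap: 20.9
finger_force: 0.0
```

Emit:
jog_arm(series=[[-0.054,-0.032,-0.01,0,0,-0.064,0.78],[-0.11,-0.058,-0.02,0,0,-0.127,0.78],[-0.169,-0.079,-0.02,0,0,-0.191,0.78],[-0.23,-0.093,-0.02,0,0,-0.255,0.78],[-0.292,-0.102,-0.02,0,0,-0.318,0.78],[-0.355,-0.104,-0.02,0,0,-0.382,0.78],[-0.417,-0.1,-0.02,0,0,-0.446,0.78],[-0.478,-0.089,-0.02,0,0,-0.509,0.78]])

```text
clock: 13.72
eef_pos: [536.6, 113.6, 73.9]
eef_rot: [3.14, -0.0, 1.35]
wrist_force: [1.4, -0.1, -0.2]
finger_gap: 20.8
finger_force: 0.3
```

Emit:
jog_arm(series=[[-0.06,0.016,0,0,0,-0.064,0.78],[-0.119,0.039,0,0,0,-0.127,0.78],[-0.174,0.067,0,0,0,-0.191,0.78],[-0.227,0.1,0,0,0,-0.255,0.78],[-0.276,0.139,0,0,0,-0.318,0.78],[-0.321,0.182,0,0,0,-0.382,0.78],[-0.362,0.23,0,0,0,-0.446,0.78],[-0.397,0.281,0,0,0,-0.509,0.78]])

```text
clock: 14.38
eef_pos: [488.9, 147.6, 73.9]
eef_rot: [3.141, -0.001, 0.551]
wrist_force: [-0.0, -1.7, -0.0]
finger_gap: 20.7
finger_force: 0.3
```

Emit:
jog_arm(series=[[-0.03,0.055,0,0,0,-0.064,0.78],[-0.055,0.112,0,0,0,-0.127,0.78],[-0.074,0.172,0,0,0,-0.191,0.78],[-0.086,0.215,0,0,0,-0.255,0.78],[-0.086,0.23,0,0,0,-0.255,0.78]])

```text
clock: 14.8
eef_pos: [478.6, 175.7, 73.8]
eef_rot: [-3.141, -0.001, 0.151]
wrist_force: [0.7, -1.0, 0.5]
finger_gap: 20.4
finger_force: 0.2
```

```bash
python3 go.py -25 -8 74 -90
```

```text
lane now [-23.9  -8.1] [478.6 175.7  73.8] tgt [477.6 175.6  74. ] shift [-0.009 -0.     0.002] turn 0.003 gap 20.4 F [ 0.7 -1.   0.5] t 14.8
```

Emit:
jog_arm(series=[[0,0.01,0,0,0,0,0.78],[-0.002,0.018,0,0,0,0,0.78],[-0.002,0.018,0,0,0,0,0.78]])

```text
clock: 15.05
eef_pos: [478.4, 177.2, 73.2]
eef_rot: [-3.142, -0.0, 0.158]
wrist_force: [0.7, 0.1, 0.7]
finger_gap: 20.5
finger_force: 0.0
```

Emit:
jog_arm(series=[[0,0.01,0,0,0,0,0.78],[-0.002,0.018,0,0,0,0,0.78],[-0.002,0.018,0,0,0,0,0.78]])

```text
clock: 15.3
eef_pos: [478.1, 179.4, 73.1]
eef_rot: [-3.142, -0.0, 0.156]
wrist_force: [0.1, 0.4, 0.6]
finger_gap: 20.5
finger_force: 0.0
```

Emit:
jog_arm(series=[[0,0.01,0,0,0,0,0.78],[-0.002,0.018,0,0,0,0,0.78],[-0.002,0.018,0,0,0,0,0.78]])

```text
clock: 15.55
eef_pos: [477.8, 181.4, 73.0]
eef_rot: [3.141, 0.0, 0.156]
wrist_force: [0.4, -3.0, -0.1]
finger_gap: 20.6
finger_force: 1.4
```

Emit:
jog_arm(series=[[0,0.008,0,0,0,0,0.78],[-0.001,0.012,0,0,0,0,0.78],[-0.001,0.012,0,0,0,0,0.78]])

```text
clock: 15.8
eef_pos: [477.7, 182.1, 73.0]
eef_rot: [3.14, 0.0, 0.156]
wrist_force: [1.0, -10.1, 1.0]
finger_gap: 21.8
finger_force: 5.0
```

Hard stop reached (10 N). Back off to centre the knob in the gap, rise and move clear.

Emit:
jog_arm(series=[[0.002,-0.02,0,0,0,0,0.78],[0.003,-0.035,0,0,0,0,0.75],[0.003,-0.035,0,0,0,0,0.75],[0.003,-0.035,0.15,0,0,0,0.75],[0.003,-0.035,0.4,0,0,0,0.75],[0.003,-0.035,0.7,0,0,0,0.75],[0.003,-0.035,1,0,0,0,0.75]])

```text
clock: 16.38
eef_pos: [477.5, 178.9, 194.3]
eef_rot: [-3.141, 0.001, 0.156]
wrist_force: [0.4, 0.2, 0.4]
finger_gap: 23.4
finger_force: 0.0
```

Emit:
jog_arm(series=[[0,-0.9,0.2,0,0,0,0.75],[0,-0.9,0.2,0,0,0,0.75],[0,-0.9,0.2,0,0,0,0.75],[0,-0.9,0.2,0,0,0,0.75]])

```text
clock: 16.72
eef_pos: [478.4, 67.5, 218.5]
eef_rot: [3.141, -0.002, 0.153]
wrist_force: [0.7, -0.2, 0.4]
finger_gap: 23.4
finger_force: 0.0
```

Emit:
jog_arm(series=[[0,-1,0,0,0,0,0.75],[0,-1,0,0,0,0,0.75],[0,-1,0,0,0,0,0.75],[0,-1,0,0,0,0,0.75],[0,-1,0,0,0,0,0.75]])

```text
clock: 17.13
eef_pos: [478.0, -50.0, 216.8]
eef_rot: [-3.141, 0.0, 0.153]
wrist_force: [0.4, 0.3, 1.1]
finger_gap: 23.5
finger_force: 0.0
```

Run:
```python
from h import *
s=manip.camera('top')
save({'frame':cv2.resize(s['frame'][225:345,140:300],(800,600),interpolation=cv2.INTER_CUBIC)},'fin')
```

```text
(no output)
```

View pics/fin.png

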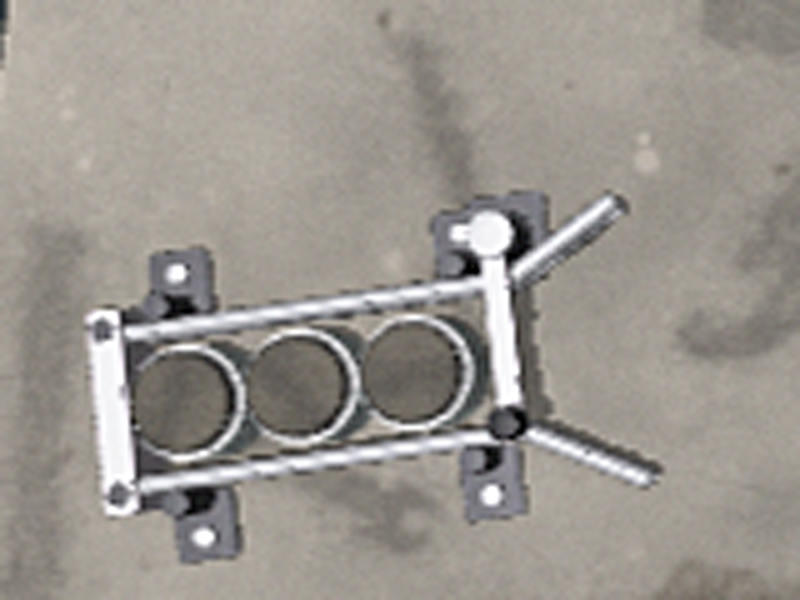

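The three jars are in single file, with lids at (190,400), (300,385) and (415,370). The gate is shut across the mouth, with its knob at (508,423). Handing in.

```bash
python3 -c "
from cell import manip;print(manip.sign_off())"
```

```text
the job is handed in; nothing more can be done
None
```

All three jars are in single file against the end stop and the gate is shut on its hard stop. I handed the job in at about 17 s; no verdict came back, and I didn't re-check the bystanders at the end.

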